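# Edge the cutting board over the worktop's front edge

### The arm

A 6-joint arm with a two-finger parallel gripper is mounted at the origin on a cart in front of the work surface, level with it; the furniture and walls round the work are solid. World frame = base frame: x ahead of the robot, y to its left, z up, the work surface at z = 0. Lengths are in mm, angles in rad, forces in N, time in s.
With the tool pointing down it reaches from about 375 to 750 mm from the base axis. Payload 9 kg.
Tool frame: the origin (TCP) lies at the very end of the fingers, on their centre line; the grasp point (between the pads) lies 19 mm behind it; z points along the fingers, y is the line along which they close (so a half turn about z gives the same grasp; the last joint's range is limited). The gripper opens to 85 mm and grips with 20 to 120 N. Pads are 22 mm wide; open, the fingers measure 114 mm over their backs; the gripper's body (76 mm by 85 mm) begins 54 mm behind the grasp point. The pads swing forward as they close: fully open they stand 13 mm farther back than shut.
Start: joints at [-1.45, 0.104, 0.097, 1.564, 0, 1.353], TCP at [199.424, -565.921, 231.331] pointing down, gripper open.
Joint ranges: [-2.99, 2.99], [-0.84, 1.86], [-1.1, 1.16], [-1.84, 2.11], [-1.51, 1.56], [-3.14, 3.14]. Speed limits (rad/s): [2.22, 2.22, 2.57, 3.14, 3.14, 3.14].

### API

Orientations are given as a unit quaternion [w, x, y, z].
In Python, from bench import r gives the robot as it stands.
- The arm moves only by the tool servo_tool, never from a script. Its argument "rows" is a list that holds one entry, the list of rows, each a list of 6 numbers: the shift along the tool's x, y, z in m, then the turn, a rotation vector about the tool's x, y, z in degrees. A call has 1 to 10 rows; each row is the pose to reach, as a shift and turn from the pose commanded when the call began, along the tool's axes at that moment; what a row does not reach only later rows make up. A row lasts 1/12 s, in which the tool goes at most 41.7 mm and 7.16 degrees, less where a joint would pass 70% of its speed; a pose out of reach is approached as far as the arm can. A call with a gripper value outside its range is refused whole. "gripper" is the finger opening in m, from 0 to 0.0854, set as the call begins (left out, the last holds). The fingers move at their own pace and stop on an object; the grip force is fixed at half the most. Time passes only in rows, so rows that repeat a pose let the fingers close. It gives the time, the measured TCP pose, the force, the opening and the grip force at its end, in the units of the state.
- r.sense(): the state, without advancing time (a new reading comes with each control period).
- r.read_camera(name): name is "side" or "top"; returns (picture, depth): 480x640x3 uint8, red, green, blue; 480x640 float32, mm along the optical axis (not along the pixel's ray), 0 where there is no reading.
- r.camera_model(name): a dict with "fx", "fy", "cx", "cy" (pixels), "distortion" ([k1, k2, p1, p2, k3] as OpenCV has them; the pictures are not rectified), "R" (3x3) and "t" (3): a world point X has camera coordinates R X + t. Camera axes: x right, y down, z forward; pixel columns grow to the right and rows downward; lengths in mm; the calibration is good to about 2 mm. A picture is of the moment at which its call begins. camera_model takes no time and is no camera call.
- r.sign_off(): hands the job in; it is judged then, once.
The state is a dict: "clock": time; "joint_positions": joint angles; "qvel": joint speeds; "joint_torque": joint torques, N m; "tool_pos": TCP position; "tcp_rot": TCP orientation; "ft_force": force on the tool from outside, world axes, zero at the start; "ft_torque": the same for the moment, N m; "gripper_width": opening from 0.0 (shut) to 1.0 (fully open); "grip_force": force on a finger pad.
Only numpy, scipy, OpenCV 4.12 (cv2) and the standard library are available. Lean on these libraries where they do the work, as an engineer would, in place of code of your own. Each camera call takes 0.05 s, during which the arm holds its last target. There are 200 camera calls.

### The job

Slide the rectangular oak cutting board towards you until about 5 cm of it sticks out over the front edge of the worktop, so that a hand can pinch it there. Leave it lying flat and roughly square to the edge; slide it rather than lift it, and leave the round board, the herb jar and the kitchen timer where they are.

Things in the scene. Friction and masses are not known exactly. Their poses are not given: they have to be found in the camera images.
- board: rectangular oak cutting board, loose, flat: 140 mm along its x (front to back), 150 mm along its y, 16 mm thick, about 0.35 kg, thin dark groove near the rim; too wide for a gripper. Origin at the centre of its underside; x points away from the robot, z up. Starts wholly on the worktop, turned up to 17 degrees, in one of four places in a row (175 mm apart) shared with the round board, jar and timer
- board_back (a point): the middle of the board's back rim (the 150 mm side away from the robot), on its top face: at +70 mm along the board's x and 16 mm up from its origin. With 50 mm of the board hanging out it lies 90 mm behind the worktop's edge
- edge (a point): a fixed point on the worktop's front edge, 0.30 m to the right of the robot's middle. The edge is straight and runs along this frame's y, all along the work area (it ends 0.34 m to the robot's left, where the side worktop begins); the worktop lies on the +x side, at z = 0, free drop on the -x side
- round_board: round oak board, loose, 136 mm in diameter, 16 mm thick, of the same wood: a bystander in the same row. Origin at the centre of its underside
- herb_jar: small herb jar with a turned wooden lid, 47 mm in diameter, 87 mm high, loose, standing in the same row. Origin at the centre of its underside
- timer: domed kitchen timer, 66 mm in diameter, 60 mm high, loose, standing in the same row. Origin at the centre of its underside

How it is judged (in metres and radians):
At the end, for the whole second after the job is handed in: The middle of the rectangular board's back rim lies 75 to 105 mm behind the worktop's front edge, so that 35 to 65 mm of the 140 mm board hang out; the board is square to the edge within 11 degrees, lies flat on the worktop (within 3 degrees and 6 mm) and is at rest (x of board_back in the frame of edge between 0.075 and 0.105 m and angle between the x axis of board and the x axis of edge, either way round below 0.2 rad and angle between board's own z axis and vertical below 0.06 rad and height (world z) of board between -0.006 and 0.006 m and linear speed of board below 0.01 m/s and angular speed of board below 0.1 rad/s); the robot touches nothing.
It fails at once if the rectangular board is lifted more than 30 mm off the worktop (height (world z) of board above 0.03 m).
It fails at once if the round board is moved more than 25 mm (distance of round_board from where it was at the start of the episode above 0.025 m).
It fails at once if the herb jar is moved more than 25 mm (distance of herb_jar from where it was at the start of the episode above 0.025 m).
It fails at once if the herb jar is knocked over (angle between herb_jar's own z axis and vertical above 0.5 rad).
It fails at once if the kitchen timer is moved more than 25 mm (distance of timer from where it was at the start of the episode above 0.025 m).
It also fails if it takes over 40 s, if anything falls off the work surface, if the arm or the gripper's body presses on something with over 40 N, if the wrist force passes 120 N, or if a joint passes its speed limit or range.

## Working session

There is one attempt and no reset: what is moved stays moved. The work goes in short steps, Python scripts to look and compute and a tool call to move; the robot and the scene stay as the last step left them, time stands still between calls to the robot, and variables do not carry over. Pictures are saved under pics/ and viewed, at most 10 in all, crops included, and the job is handed in when it is done.

Besides the shell and the picture viewer there is one more tool, called after "Call:" as a command line: name --argument value ..., lists and objects as JSON in quotes. servo_tool: Moves the arm, as the interface text tells. Its arguments: {"type":"object","properties":{"rows":{"type":"array"},"gripper":{"type":"number"}},"required":["rows"]}

```bash
mkdir -p pics; python3 - <<'E'
from bench import r
import cv2,numpy as np
for n in("top","side"):
    p,d=r.read_camera(n); cv2.imwrite(f"pics/{n}0.png",p[:,:,::-1]); np.save(f"{n}d.npy",d)
    m=r.camera_model(n); print(n,{k:np.round(v,3).tolist() for k,v in m.items()})
print({k:np.round(v,3).tolist() for k,v in r.sense().items()})
E
```

```text
top {'fx': 561.895, 'fy': 561.895, 'cx': 315.716, 'cy': 243.887, 'distortion': [0.008, 0.0, 0.0, 0.0, 0.0], 'R': [[-0.003, -1.0, 0.026], [-0.997, 0.001, -0.076], [0.076, -0.026, -0.997]], 't': [-42.466, 407.665, 1109.5]}
side {'fx': 575.171, 'fy': 575.171, 'cx': 328.494, 'cy': 238.777, 'distortion': [0.038, 0.0, 0.0, 0.0, 0.0], 'R': [[0.963, -0.269, 0.01], [-0.14, -0.533, -0.835], [0.23, 0.802, -0.551]], 't': [-420.831, 90.537, 1207.874]}
{'clock': 0.1, 'joint_positions': [-1.45, 0.105, 0.097, 1.564, 0.0, 1.353], 'qvel': [0.0, -0.002, 0.002, 0.002, -0.001, -0.002], 'joint_torque': [0.006, -55.821, 50.472, 0.013, -0.0, -0.0], 'tool_pos': [199.406, -565.576, 230.598], 'tcp_rot': [-0.001, 0.986, 0.169, 0.0], 'ft_force': [0.77, -0.109, 0.969], 'ft_torque': [-0.042, 0.014, 0.018], 'grip_force': 0.0, 'gripper_width': 0.999}
```

View pics/top0.png

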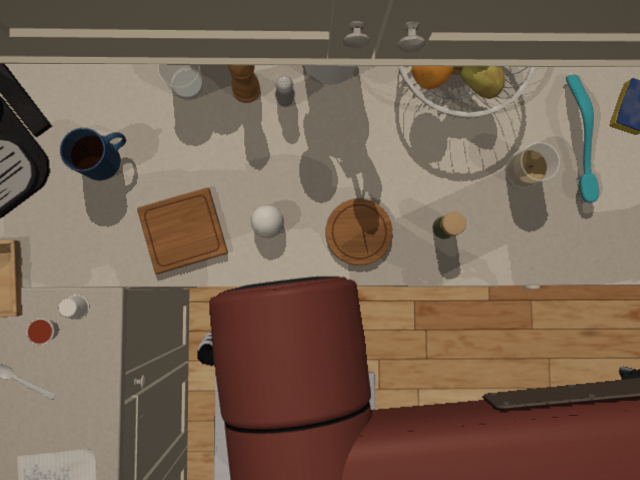

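View pics/side0.png

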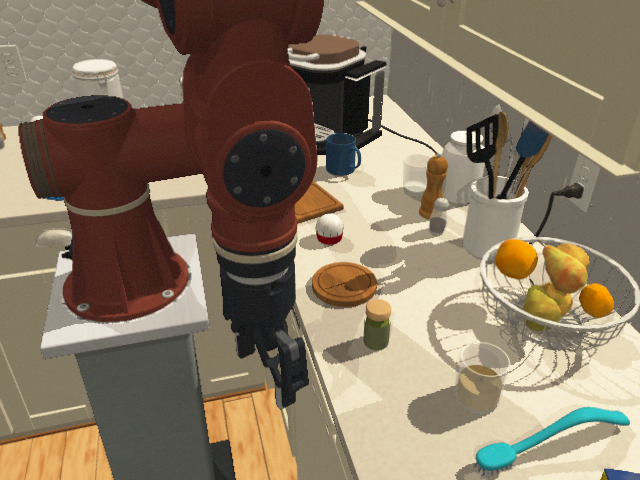

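```bash
cat >h.py <<'E'
from bench import r
import cv2,numpy as np
from scipy.spatial.transform import Rotation as Rn
def cast(n,uv,z):
    m=r.camera_model(n);K=np.array([[m["fx"],0,m["cx"]],[0,m["fy"],m["cy"]],[0,0,1.]])
    R=np.array(m["R"]);t=np.array(m["t"])
    q=cv2.undistortPoints(np.array(uv,float).reshape(-1,1,2),K,np.array(m["distortion"],float))[:,0]
    d=np.c_[q,np.ones(len(q))]@R; c=-R.T@t
    return c+d*((z-c[2])/d[:,2])[:,None]
def board(p,roi):
    x0,y0,x1,y1=roi
    h=cv2.cvtColor(p,cv2.COLOR_RGB2HSV); k=cv2.inRange(h,(4,90,50),(20,255,255))
    z=np.zeros_like(k); z[y0:y1,x0:x1]=k[y0:y1,x0:x1]
    z=cv2.morphologyEx(z,cv2.MORPH_CLOSE,np.ones((5,5)))
    c=max(cv2.findContours(z,cv2.RETR_EXTERNAL,cv2.CHAIN_APPROX_NONE)[0],key=cv2.contourArea)
    w=cast("top",c[:,0],16)[:,:2].astype(np.float32)
    b=cv2.minAreaRect(w); return b,cv2.boxPoints(b)
def edge():
    return None
E
python3 - <<'E'
from h import *
p=cv2.imread("pics/top0.png")[:,:,::-1].copy()
b,c=board(p,(128,180,240,284)); print(b,c.round().tolist())
print("edge",cast("top",[[200,286],[420,286],[600,286]],0).round().tolist())
for u in [500,540,600]:print(u,[p[v,u].tolist() for v in range(282,291)])
print("timer,mug rim/handle,mugbottom",cast("top",[[267,221]],50).round(),cast("top",[[125,140],[118,170]],80).round())
s=r.sense();print(Rn.from_quat(s["tcp_rot"],scalar_first=True).as_matrix().round(3))
E
```

```text
((435.2563171386719, 223.5672607421875), (139.1848907470703, 149.2422332763672), 16.498451232910156) [[347.0, 275.0], [390.0, 132.0], [523.0, 172.0], [481.0, 315.0]]
edge [[324.0, 189.0, 0.0], [323.0, -255.0, 0.0], [322.0, -624.0, 0.0]]
500 [[169, 156, 140], [169, 157, 141], [165, 153, 137], [147, 124, 104], [133, 93, 60], [134, 93, 57], [135, 96, 59], [136, 96, 59], [136, 97, 62]]
540 [[151, 139, 124], [150, 139, 124], [141, 130, 116], [124, 105, 87], [116, 83, 58], [114, 82, 58], [121, 84, 55], [129, 87, 52], [131, 91, 55]]
600 [[148, 136, 122], [148, 137, 121], [131, 120, 107], [120, 94, 74], [130, 90, 56], [132, 92, 56], [131, 91, 55], [129, 90, 54], [128, 88, 53]]
timer,mug rim/handle,mugbottom [[450.  52.  50.]] [[601. 320.  80.]
 [543. 332.  80.]]
[[ 0.943  0.332 -0.   ]
 [ 0.332 -0.943  0.001]
 [ 0.    -0.001 -1.   ]]
```

Call:
servo_tool --rows '[[[0.342,-0.215,0,0,0,-70],[0.342,-0.215,0,0,0,-70],[0.342,-0.215,0,0,0,-70],[0.342,-0.215,0,0,0,-70],[0.342,-0.215,0,0,0,-70],[0.342,-0.215,0,0,0,-70],[0.342,-0.215,0,0,0,-70],[0.342,-0.215,0,0,0,-70],[0.342,-0.215,0,0,0,-70],[0.342,-0.215,0,0,0,-70]]]'

```text
clock: 0.93
tool_pos: [451.9, -246.5, 231.2]
tcp_rot: [-0.0, 0.708, 0.706, 0.0]
ft_force: [-0.7, -0.1, -0.1]
gripper_width: 1.001
grip_force: 0.0
```

Call:
servo_tool --rows '[[[0.35,0.08,0,0,0,-70],[0.35,0.08,0,0,0,-70],[0.35,0.08,0,0,0,-70],[0.35,0.08,0,0,0,-70],[0.35,0.08,0,0,0,-70],[0.35,0.08,0,0,0,-70],[0.35,0.08,0,0,0,-70],[0.35,0.08,0,0,0,-70],[0.35,0.08,0,0,0,-70],[0.35,0.08,0,0,0,-70]]]'

```text
clock: 1.77
tool_pos: [534.1, 104.3, 230.7]
tcp_rot: [-0.0, 0.173, 0.985, 0.001]
ft_force: [0.2, -0.3, 0.4]
gripper_width: 1.0
grip_force: 0.0
```

```bash
cat >>h.py <<'E'
def to(x,y,z,yaw):
    s=r.sense();R=Rn.from_quat(s["tcp_rot"],scalar_first=True);p=s["tool_pos"]
    T=Rn.from_euler("z",yaw,degrees=True)*Rn.from_quat([1,0,0,0])
    print(p,s["tcp_rot"],s["ft_force"],"->",(R.inv().apply(np.array([x,y,z])-p)/1000).round(4),(R.inv()*T).as_rotvec(degrees=True).round(1))
E
python3 -c "
from h import *
to(537,250,100,196.7);print(r.sense()['joint_positions'])"
```

```text
[534.10322471 104.25544686 230.68834698] [-4.25165024e-04  1.73190877e-01  9.84888038e-01  5.39388824e-04] [ 0.17590223 -0.32888705  0.38255451] -> [0.0469 0.1379 0.1309] [  0.1  -0.  -36.6]
[-4.83679853e-02 -6.58252705e-02 -7.57794166e-02  1.56155056e+00
  1.17687194e-03  2.99768859e-01]
```

Call:
servo_tool --rows '[[[0.047,0.138,0.13,0,0,-36.6],[0.047,0.138,0.13,0,0,-36.6],[0.047,0.138,0.13,0,0,-36.6],[0.047,0.138,0.13,0,0,-36.6],[0.047,0.138,0.13,0,0,-36.6],[0.047,0.138,0.13,0,0,-36.6],[0.047,0.138,0.13,0,0,-36.6],[0.047,0.138,0.13,0,0,-36.6],[0.047,0.138,0.13,0,0,-36.6]]]'

```text
clock: 2.52
tool_pos: [539.5, 244.7, 102.5]
tcp_rot: [0.001, -0.138, 0.99, -0.0]
ft_force: [-0.0, -0.0, 1.0]
gripper_width: 1.002
grip_force: 0.0
```

```bash
python3 - <<'E'
from h import *
for n in("top","side"):
    p,_=r.read_camera(n); cv2.imwrite(f"pics/{n}1.png",cv2.resize(p[150:330,100:400] if n=="top" else p[80:320,120:440],None,fx=2,fy=2)[:,:,::-1])
to(537,250,20,196.7)
E
```

```text
[539.61200036 244.62099898 102.5922437 ] [ 9.96190493e-04 -1.38127182e-01  9.90413998e-01 -3.98274815e-05] [-0.43977722  0.91421201  0.4614525 ] -> [0.0012 0.0059 0.0826] [-0.   0.1 -0.8]
```

View pics/side1.png

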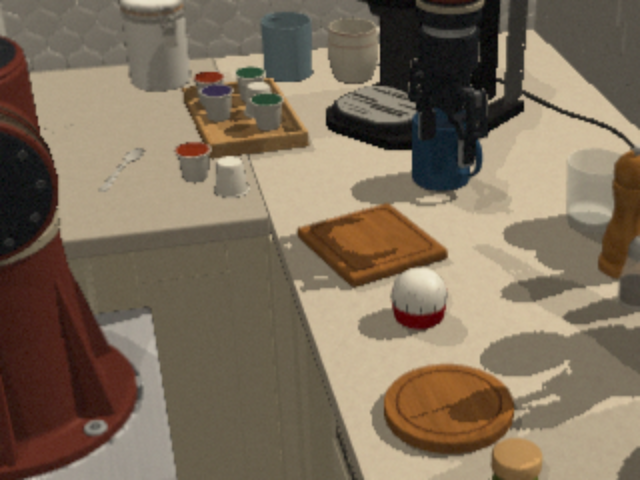

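View pics/top1.png

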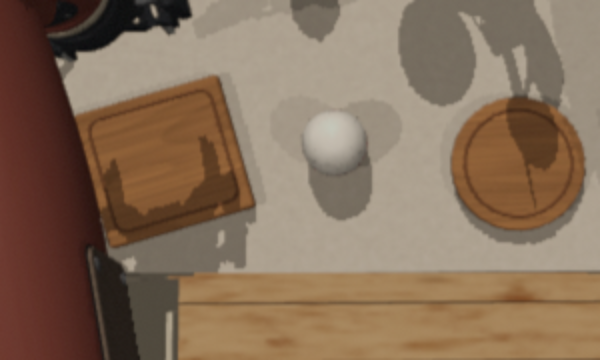

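The side view shows the open gripper hovering clear behind the board, whose back right corner is at about (445,245) in the crop; the mug is clear behind and left. In the top crop the right finger is at about (180,10), beyond the board's back rim at (145,95).

Call:
servo_tool --rows '[[[0.001,0.003,0.025,0,0,0],[0.001,0.003,0.05,0,0,0],[0.001,0.003,0.07,0,0,0],[0.001,0.003,0.082,0,0,0],[0.001,0.003,0.086,0,0,0],[0.001,0.003,0.09,0,0,0],[0.001,0.003,0.094,0,0,0],[0.001,0.003,0.096,0,0,0]]]'

```text
clock: 3.28
tool_pos: [537.8, 248.1, 6.2]
tcp_rot: [0.001, -0.139, 0.99, 0.0]
ft_force: [0.3, -0.9, 0.3]
gripper_width: 0.999
grip_force: 0.0
```

```bash
python3 - <<'E'
from h import *
to(480,247,-4,190)
E
```

```text
[537.80513224 248.08169965   6.22829036] [ 9.19328812e-04 -1.39137250e-01  9.90272680e-01  2.19525077e-05] [ 0.28370699 -0.88775954  0.29665784] -> [0.0559 0.0149 0.0101] [-0.   0.1  6. ]
```

Call:
servo_tool --rows '[[[0,0,0.002,0,0,0],[0,0,0.003,0,0,0],[0,0,0.004,0,0,0],[0,0,0.005,0,0,0]]]'

```text
clock: 3.62
tool_pos: [537.0, 247.9, 0.2]
tcp_rot: [0.0, -0.139, 0.99, -0.0]
ft_force: [0.3, 0.3, -0.0]
gripper_width: 0.999
grip_force: 0.0
```

Call:
servo_tool --rows '[[[0,0,0.002,0,0,0],[0,0,0.003,0,0,0],[0,0,0.004,0,0,0],[0,0,0.005,0,0,0]]]'

```text
clock: 3.95
tool_pos: [536.8, 248.0, -4.9]
tcp_rot: [-0.0, -0.139, 0.99, -0.0]
ft_force: [0.7, 1.1, -0.0]
gripper_width: 0.996
grip_force: 0.0
```

Call:
servo_tool --rows '[[[0.006,0.0017,0,0,0,0],[0.012,0.0034,0,0,0,0],[0.018,0.0052,0,0,0,0],[0.024,0.007,0,0,0,0],[0.029,0.0083,0,0,0,0],[0.034,0.0097,0,0,0,1.5],[0.038,0.011,0,0,0,3],[0.043,0.0124,0,0,0,4.5],[0.048,0.0138,0,0,0,6]]]'

```text
clock: 4.7
tool_pos: [486.7, 248.0, -4.5]
tcp_rot: [0.0, -0.087, 0.996, -0.0]
ft_force: [2.1, 0.2, -1.0]
gripper_width: 1.0
grip_force: 1.0
```

```bash
python3 - <<'E'
from h import *
p,_=r.read_camera("side"); cv2.imwrite("pics/side2.png",cv2.resize(p[80:320,220:440],None,fx=2.5,fy=2.5)[:,:,::-1])
to(450,246,-5,180)
E
```

```text
[485.7139784 248.068978   -4.6682866] [-8.47700128e-05 -8.58985688e-02  9.96303879e-01 -9.32256593e-05] [0.03601738 0.92206979 1.12227705] -> [0.0355 0.0041 0.0003] [-0.  -0.   9.9]
```

View pics/side2.png

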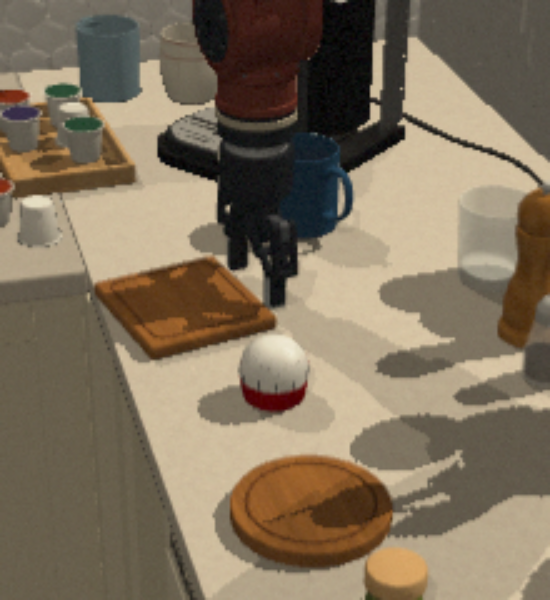

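The fingers stand behind the board's back rim (fingertips at about (240,262) and (275,300) in the crop) and the board has started to move flat; keep pushing and squaring.

Call:
servo_tool --rows '[[[0.004,0.0005,0,0,0,1.2],[0.008,0.001,0,0,0,2.4],[0.012,0.0015,0,0,0,3.6],[0.016,0.002,0,0,0,5],[0.02,0.0025,0,0,0,6.2],[0.024,0.003,0,0,0,7.4],[0.028,0.0035,0,0,0,8.6],[0.032,0.004,0,0,0,9.9],[0.036,0.004,0,0,0,9.9],[0.04,0.004,0,0,0,9.9]]]'

```text
clock: 5.58
tool_pos: [446.7, 245.0, -4.6]
tcp_rot: [0.0, -0.001, 1.0, -0.0]
ft_force: [4.1, -0.6, 1.4]
gripper_width: 0.999
grip_force: 1.7
```

```bash
python3 - <<'E'
from h import *
p,_=r.read_camera("side"); cv2.imwrite("pics/side3.png",cv2.resize(p[130:270,240:380],None,fx=4,fy=4)[:,:,::-1])
p,_=r.read_camera("top"); cv2.imwrite("pics/top3.png",cv2.resize(p[150:330,100:300],None,fx=3,fy=3)[:,:,::-1])
to(426,246,-5,180)
E
```

```text
[445.98954809 245.00087794  -4.82997157] [-3.89511391e-04 -1.18653494e-03  9.99999220e-01  3.26194146e-05] [0.2147371  0.1098392  0.86163261] -> [0.02   0.001  0.0002] [ 0.  -0.   0.1]
```

View pics/side3.png

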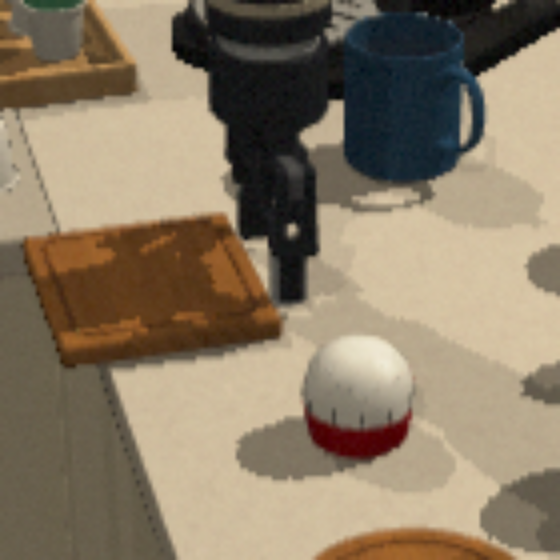

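View pics/top3.png

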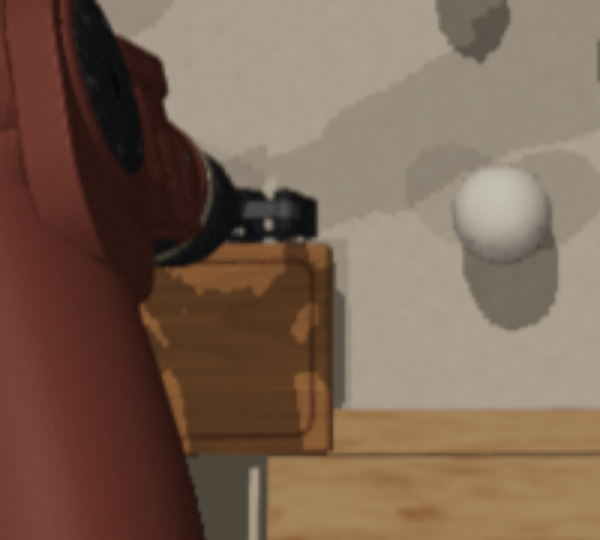

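The board is square and overhangs already: back rim at about row 243, front rim at row 453, worktop edge at row 408 in the top crop (scale 3).

```bash
python3 - <<'E'
from h import *
a=lambda u,v:[100+u/3,150+v/3]
print(cast("top",[a(300,243),a(300,452)],16).round(1).tolist(),cast("top",[a(450,408)],0).round(1).tolist())
E
```

```text
[[433.6, 187.6, 16.0], [295.3, 185.9, 16.0]] [[323.9, 89.0, 0.0]]
```

Call:
servo_tool --rows '[[[0.004,0,0,0,0,0],[0.008,0,0,0,0,0],[0.011,0,0,0,0,0],[0.014,0,0,0,0,0],[0.017,0,0,0,0,0],[0.019,0,0,0,0,0],[0.02,0,0,0,0,0],[0.02,0,0,0,0,0]]]'

```text
clock: 6.35
tool_pos: [426.4, 245.0, -4.8]
tcp_rot: [-0.0, -0.001, 1.0, -0.0]
ft_force: [0.4, 1.3, 0.2]
gripper_width: 1.0
grip_force: 0.2
```

Call:
servo_tool --rows '[[[-0.008,0,0,0,0,0],[-0.02,0,0,0,0,0],[-0.03,0,-0.01,0,0,0],[-0.03,0,-0.04,0,0,0],[-0.03,0,-0.08,0,0,0],[-0.03,0,-0.12,0,0,0],[-0.03,0,-0.15,0,0,0],[-0.03,0,-0.15,0,0,0]]]'

```text
clock: 7.02
tool_pos: [460.3, 245.8, 152.3]
tcp_rot: [0.004, -0.001, 1.0, 0.001]
ft_force: [0.5, -0.2, 0.9]
gripper_width: 0.997
grip_force: 0.0
```

```bash
python3 - <<'E'
from h import *
p,_=r.read_camera("top"); cv2.imwrite("pics/top4.png",cv2.resize(p[150:330,100:300],None,fx=3,fy=3)[:,:,::-1])
E
```

```text
(no output)
```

View pics/top4.png

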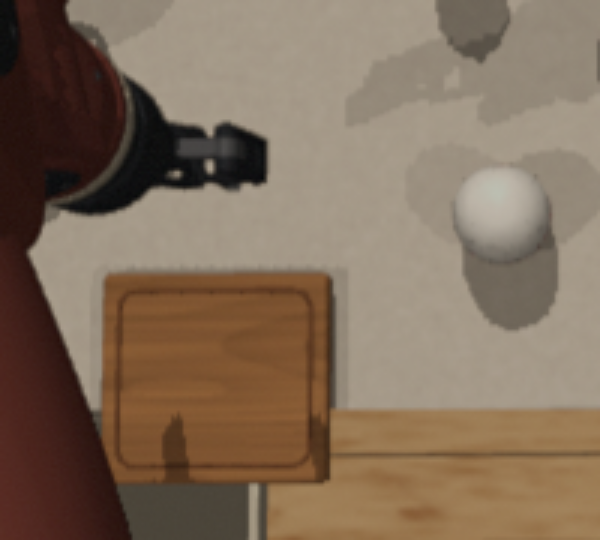

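The board lies square; its back rim is at row 273 and its front rim at row 482, about 20 mm further than before, so about 90 mm of it stays behind the edge. The gripper is clear.

```bash
python3 -c "
from bench import r
print(r.sign_off())"
```

```text
the job is handed in; nothing more can be done
None
```

I slid the board so that, by the last camera picture, about 5 cm of it hangs over the front edge, flat and square, with the arm clear and no contact with the round board, jar or timer; I've handed the job in, but it returned no verdict.

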